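Clear the calliper off the open case, pack the watch and shut the case

TASK

Pack the repaired wristwatch for its owner. The digital calliper has been left lying across the open clamshell case: put it away first, flat on the floor of the wooden tool tray beside the screwdriver, then gently set the watch with its holder upright and fully down in the recess of the case, and gently shut the lid until the two shells meet edge to edge all round. Never force the lid, and do not disturb the other things on the bench.

Things in the scene. Friction and masses are not known exactly. Their poses are not given: they have to be found in the camera images.
- case: lower shell of a grey plastic clamshell case, fixed. 124 (x) x 160 (y) x 36 high, walls 4. Origin: centre of its underside, x towards the hinge, which runs along y on top of the +x edge; z up. A light grey moulded insert fills it to 18 above the bench round an open, black-floored recess; above the insert the inside is 116 x 152. A thumb lip sticks out 8 at its front (-x) edge
- nest (a point): centre of the floor of the case's recess, 6 above the bench; the recess is 62 (x) x 78 (y), 12 deep; axes as case
- case_hinge (a point): middle of the hinge axis, on the case at x = +62, z = 36; the axis is the case's y
- case_lid (a joint): angle of the lid (upper shell, 124 x 160 x 34, walls 4, thumb lip on its free edge), rad: 0 shut with the shells edge to edge, grows as it opens, 1.57 upright, stop at 2.05. Starts at 1.7 to 1.95. The hinge is stiff: the lid stays where it is left; 1 to 2 N at its free edge moves it
- lid_edge (a point): on the lid: middle of the free edge of its outer face, 124 along the lid from the hinge and 34 out from the rim plane (when shut: at the case's x = -62, 70 above the bench)
- calliper: steel digital calliper, one rigid piece, lying flat on the side rims of the case. Beam 200 x 16 x 4 along its x; origin: middle of the beam's underside, z up. Black slider housing 30 wide, 15 high from x = -18 to 46; jaws 5 thick at x = 32 to 46 and 86 to 100 reach to y = 46 (long, away from the hinge at the start) and y = -24. About 0.16 kg, centre of mass near x = 18
- calliper_grip (a point): on the calliper's housing at its x = 7, y = 0, 7.5 over the underside: sides 30 apart along y, free of jaws for 25 either way along x
- watch: steel wristwatch on a white moulded holder, one rigid piece, dial up, 50 high. Holder 46 (x) x 70 (y) x 38 high; the bracelet, 20 wide at y = 0, has flat upright sides 36 high, 54 apart along x. Origin: centre of the underside, z up. About 0.22 kg. Fits the recess, y along the case's y (either way round), 4 spare all round. Loupe and blower stand near its y ends, x sides free
- tray: dark wooden tool tray, fixed, 260 (x) x 160 (y) x 22 high, walls 6; origin at the centre of its underside, z up
- tray_in (a point): centre of the tray's inner floor (248 x 148), 6 above the bench, axes as tray. The screwdriver lies along x near the tray's +y side, at y = 50 to 60
- loupe: bystander: black eyeglass loupe standing on its rim, 38 dia x 46 high; origin: centre of its underside
- blower: bystander: black rubber dust blower standing with its nozzle up, 52 dia x 82 high; origin: centre of its underside
- screwdriver: bystander: black-handled screwdriver lying in the tool tray along one long side, 180 long, 16 thick; origin: centre of its underside
- oil_stand: bystander: dark wood oil stand with four lidded cups, 70 x 170 x 42 high; origin: centre of its underside
- dish: bystander: black parts dish under a clear cover, 90 dia, 60 high; origin: centre of its underside
- tape: bystander: roll of tape lying flat, 90 dia x 24 high; origin: centre of its underside
- spectacles: bystander: folded spectacles standing on the bench, 130 wide, 44 high; origin: centre of its underside
Not all that is in view belongs to the job. What is shaped like the case but red is not meant.

How it is judged:
By the outcome, as a careful person would: the job done as asked, in the order asked, and still so for the second after the job is handed in, with the robot touching nothing.
It also fails if it takes over 66 s, if anything falls off the work surface, if the arm or the gripper's body presses on something with over 40 N, if the wrist force passes 120 N, or if a joint passes its speed limit or range.

ROBOT

A 6-joint arm with a two-finger parallel gripper is mounted at the origin on the work surface. World frame = base frame: x ahead of the robot, y to its left, z up, the work surface at z = 0. Lengths are in mm, angles in degrees, forces in N, time in s.
With the tool pointing down it reaches from about 325 to 900 mm from the base axis. Payload 3.5 kg.
Tool frame: the origin (TCP) lies on the centre line of the jaws, within the pads' length; the fingertips stand 22 mm ahead of it and the grasp point (between the pads) lies 3 mm ahead of it; z points along the fingers, y is the line along which they close (so a half turn about z gives the same grasp; the last joint's range is limited). The gripper opens to 85 mm and grips with 20 to 120 N. Pads are 22 mm wide; open, the fingers measure 114 mm over their backs; the gripper's body (76 mm by 85 mm) begins 54 mm behind the grasp point. The pads swing forward as they close: fully open they stand 13 mm farther back than shut.
Start: joints at [69.649, 15.837, -1.513, 72.651, 0, 84.076], TCP at [155.724, 605.287, 253.313] pointing down, gripper open.
Joint ranges: [-178.77, 178.77], [-48.84, 107.48], [-61.69, 71.31], [-111.58, 123.2], [-90, 87.43], [-180, 180]. Speed limits (degrees/s): [147.25, 147.25, 180, 180, 180, 180].

INTERFACE

Orientations are given as a 3x3 rotation matrix whose columns are the frame's x, y, z axes.
In Python, from bench import telemetry, capture, manip gives the robot as it stands. The module is installed in compiled form; this text tells all that it offers.
- The arm moves only by the tool jog_arm, never from a script. Its argument "commands" is a list of rows, each an object with "delta_pos": the shift along the tool's x, y, z in cm, a list of three; "turn": the turn about the tool's z in degrees; "gripper": the opening, from -1 (shut) to 1 (fully open). In form: [{"delta_pos": [dx, dy, dz], "turn": turn, "gripper": gripper}, ...]. A call has 1 to 10 rows; each row shifts and turns the commanded pose from where the row before left it, along the tool's axes as they then stand; what a row does not reach is not made up. A row lasts 1/12 s, in which the tool goes at most 41.7 mm and 7.16 degrees, less where a joint would pass 70% of its speed; a pose out of reach is approached as far as the arm can. A call is refused whole if a number of a shift passes 4.17 or a number of a turn 7.16, either way. A call with a gripper value outside its range is refused whole. The fingers move at their own pace and stop on an object; "grip_force" is the grip in N (left out, the last holds). Time passes only in rows, so rows that do not move let the fingers close. It gives the time, the measured TCP pose, the force, the opening and the grip force at its end, in the units of the state.
- telemetry.sense(): the state, without advancing time (a new reading comes with each control period).
- capture(name): name is "scene" or "top"; returns a dict with "pixels" (400x640x3 uint8, red, green, blue), "depth" (400x640 float32, mm along the optical axis (not along the pixel's ray), 0 where there is no reading), "fov_y" (degrees; the focal length in pixels is half the picture's height over the tangent of half this angle, whatever the lens; pixels are square), "cx", "cy" (the principal point, pixels), "rvec" (rotation vector, rad) and "tvec" (3), from world to camera coordinates, as OpenCV has them. Camera axes: x right, y down, z forward; pixel columns grow to the right and rows downward; lengths in mm; the calibration is good to about 2 mm. A picture is of the moment at which its call begins.
- manip.job_done(): hands the job in; it is judged then, once.
The state is a dict: "time_s": time; "qpos": joint angles; "qd": joint speeds; "effort": joint torques, N m; "ee_pos": TCP position; "orientation": TCP orientation; "wrist_force": force on the tool from outside, world axes, zero at the start; "wrist_torque": the same for the moment, N m; "opening": opening from 0.0 (shut) to 1.0 (fully open); "grip_force": force on a finger pad.
Only numpy, scipy, OpenCV 4.12 (cv2) and the standard library are available. Lean on these libraries where they do the work, as an engineer would, in place of code of your own. Each camera call takes 0.05 s, during which the arm holds its last target. There are 200 camera calls.

## Working session

There is one attempt and no reset: what is moved stays moved. The work goes in short steps, Python scripts to look and compute and a tool call to move; the robot and the scene stay as the last step left them, time stands still between calls to the robot, and variables do not carry over. Pictures are saved under pics/ and viewed, at most 13 in all, crops included, and the job is handed in when it is done.

Besides the shell and the picture viewer there is one more tool, called as name(argument=value, ...), one argument or row to a line, values as JSON. jog_arm: Moves the arm, as the interface text tells. Its arguments: {"type":"object","properties":{"commands":{"type":"array","items":{"type":"object","properties":{"delta_pos":{"type":"array","items":{"type":"number"}},"turn":{"type":"number"},"gripper":{"type":"number"}}}},"grip_force":{"type":"number"}},"required":["commands"]}

```bash
mkdir -p pics
cat > h.py <<'E'
import numpy as np, cv2
from bench import telemetry, capture, manip
def cam(n):
    c=capture(n); c['R']=cv2.Rodrigues(np.array(c['rvec'],float))[0]; c['t']=np.array(c['tvec'],float).ravel()
    c['f']=200/np.tan(np.radians(c['fov_y'])/2); return c
def world(c):
    v,u=np.mgrid[0:400,0:640]; d=c['depth']
    P=np.stack([(u-c['cx'])/c['f']*d,(v-c['cy'])/c['f']*d,d],-1)
    return (P-c['t'])@c['R']
def ray(c,u,v,z):
    d=np.array([(u-c['cx'])/c['f'],(v-c['cy'])/c['f'],1])@c['R']; o=-c['R'].T@c['t']
    return o+d*(z-o[2])/d[2]
def save(c,n,box=None,s=1):
    im=c['pixels'][...,::-1]
    if box: im=im[box[1]:box[3],box[0]:box[2]]
    cv2.imwrite('pics/'+n,cv2.resize(im,None,fx=s,fy=s,interpolation=cv2.INTER_CUBIC))
E
python3 - <<'E'
from h import *
for n in('scene','top'):
    c=cam(n); save(c,n+'0.png',s=1.25); np.savez(n+'0.npz',pixels=c['pixels'],W=world(c)); print(n,c['f'],c['cx'],c['cy'],-c['R'].T@c['t'],c['R'].round(2).tolist())
s=telemetry.sense();print(s)
E
```

```text
scene 399.7453097043665 319.3014738589885 202.87416114895004 [934.89664968 759.33527748 713.3105716 ] [[-0.84, 0.54, 0.01], [0.31, 0.5, -0.81], [-0.44, -0.68, -0.58]]
top 480.7681170769933 323.6334512683011 196.5122681731823 [ 333.36093428   33.9041802  1627.58495696] [[0.02, -1.0, 0.01], [-0.99, -0.02, -0.1], [0.1, -0.01, -1.0]]
{'time_s': 0.1, 'qpos': array([ 6.96477921e+01,  1.58750831e+01, -1.59072205e+00,  7.26500905e+01,
        8.64162127e-04,  8.40758840e+01]), 'qd': array([ 0.01147794, -0.03704977,  0.13880352, -0.10604854,  0.04243456,
       -0.04172546]), 'effort': array([ 3.58451352e-04, -4.46707177e+01,  2.96128356e+01,  8.44327704e-03,
       -5.43646331e-05, -1.76714519e-05]), 'ee_pos': array([155.49871013, 604.66170389, 252.25258143]), 'orientation': array([[-9.68461029e-01,  2.49164044e-01, -7.17636840e-04],
       [ 2.49164977e-01,  9.68459208e-01, -1.89123845e-03],
       [ 2.23773385e-04, -2.01040070e-03, -9.99997954e-01]]), 'wrist_force': array([-0.3389749 ,  0.15470567, -0.13859997]), 'wrist_torque': array([ 0.01787556,  0.03129124, -0.01645463]), 'grip_force': 0.0, 'opening': 0.9921724142027969}
```

View pics/scene0.png

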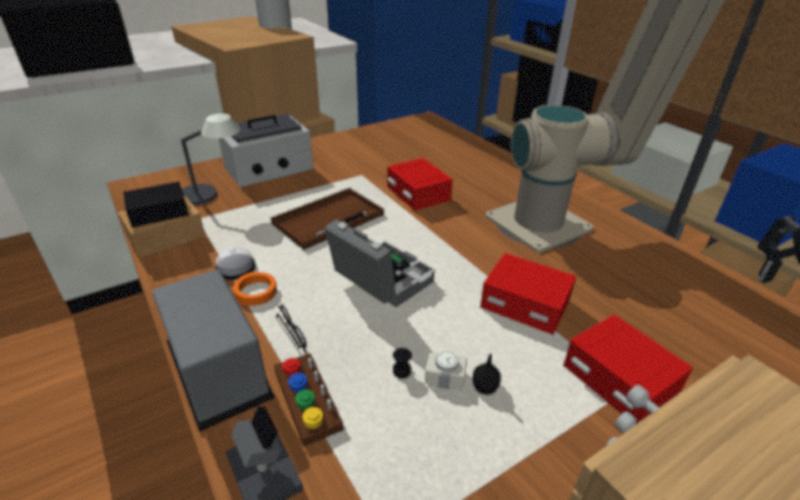

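View pics/top0.png

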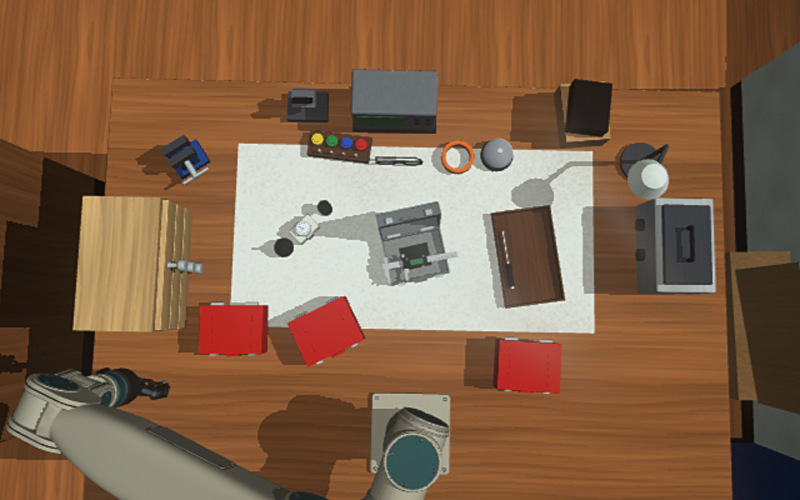

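The two views show the grey open case with the calliper across it at top (412,255). The watch is at (303,229), between the loupe (324,208) and the blower (284,247). The tray is at (527,257), with the screwdriver on its left side at (507,260).

Things that could be mistaken for the case are the red cases at (233,329), (326,330) and (529,365), the grey box at (395,100) and the toaster at (683,245). I choose the grey clamshell at (412,245). For the watch, the loupe and blower are its neighbours. The calliper is the light bar at (420,260) with the dark housing.

Run:
```python
from h import *
c=cam('top'); 
im=c['pixels'][...,::-1]
a=cv2.resize(im[155:240,285:375],None,fx=6,fy=6,interpolation=cv2.INTER_CUBIC)
b=cv2.resize(im[150:215,205:280],None,fx=3.2,fy=3.2,interpolation=cv2.INTER_CUBIC)
t=cv2.resize(im[155:255,385:460],None,fx=3,fy=3,interpolation=cv2.INTER_CUBIC)
o=np.zeros((520,790,3),np.uint8); o[:510,:540]=a; o[:b.shape[0],545:545+b.shape[1]]=b; o[212:212+t.shape[0],545:545+t.shape[1]]=t[:308]
cv2.imwrite('pics/crop1.png',o)
W=world(c)
print('watch region z'); 
# hsv
h=cv2.cvtColor(im,cv2.COLOR_BGR2HSV)
def rect(m,z,name):
    cs=cv2.findContours(m.astype(np.uint8),cv2.RETR_EXTERNAL,cv2.CHAIN_APPROX_NONE)[0]
    k=max(cs,key=cv2.contourArea); P=np.array([ray(c,*p[0],z)[:2] for p in k],np.float32)
    print(name,len(k),cv2.minAreaRect(P), cv2.boxPoints(cv2.minAreaRect(P)).round().tolist())
def roi(x0,y0,x1,y1):
    m=np.zeros((400,640),bool);m[y0:y1,x0:x1]=1;return m
z=W[...,2]
rect(roi(380,150,460,255)&(z>-50)&(h[...,2]<140)&(h[...,1]>70)&(h[...,0]<25),22,'tray')
rect(roi(225,160,262,200)&(z>28),45,'watch')
r=roi(285,155,375,240)
# case lower shell: z 10..45
rect(r&(z>12)&(z<46),36,'caselow')
rect(r&(z>60),160,'lid')
for v in range(158,232,6): print(v,[int(x) for x in z[v,298:372:4]])
```

```text
watch region z
tray 247 ((471.83154296875, -308.6890563964844), (257.654296875, 158.02828979492188), 8.946182250976562) [[332.0, -251.0], [357.0, -407.0], [611.0, -367.0], [587.0, -211.0]]
watch 55 ((528.605712890625, 292.57427978515625), (54.58103942871094, 67.6484603881836), 46.51297378540039) [[485.0, 296.0], [534.0, 249.0], [572.0, 289.0], [523.0, 336.0]]
caselow 203 ((478.93658447265625, -11.3746337890625), (164.54278564453125, 200.05226135253906), 13.04825210571289) [[376.0, 67.0], [421.0, -127.0], [582.0, -90.0], [537.0, 105.0]]
lid 147 ((547.044677734375, 15.039207458496094), (60.255821228027344, 159.6444854736328), 13.600855827331543) [[499.0, 86.0], [537.0, -70.0], [595.0, -55.0], [558.0, 100.0]]
158 [1, 3, -8, -8, -7, -4, -1, 0, 1, 0, -4, 2, 0, 2, -3, -2, -3, -3, -6]
164 [1, -2, 1, 1, 9, -1, 1, -2, 2, 157, 160, 157, 150, 155, 5, 5, -7, 5, -3]
170 [0, -1, 156, 155, 153, 152, 152, 155, 151, 153, 158, 163, 155, 158, -2, 2, 2, 5, 1]
176 [1, 153, 161, 162, 153, 154, 160, 160, 44, 37, 37, 28, 41, 76, -5, 2, 3, 1, 2]
182 [-6, 0, 32, 37, 31, 37, 37, 37, 42, 38, 37, 39, 36, 33, 1, -1, 0, 3, -1]
188 [0, 0, 37, 37, 48, 40, 41, 32, 14, 18, 15, 18, 20, 21, -3, 0, -2, 0, 7]
194 [2, 5, 31, 12, 14, 13, 20, 20, 18, 18, 15, 27, 18, 20, 37, 0, 2, -2, 0]
200 [-2, 1, 0, 17, 10, 16, 6, 9, 7, 1, 3, 13, 19, 21, 28, 3, -1, 2, -2]
206 [6, 2, 8, 15, 20, 18, 50, 47, 50, 53, 51, 44, 40, 45, 36, 36, 6, 3, -1]
212 [-1, -1, 42, 37, 34, 37, 39, 53, 52, 47, 46, 18, 17, 19, 15, 39, 0, 1, 0]
218 [1, 4, 9, 49, 19, 21, 18, 38, 20, 14, 15, 19, 22, 18, 33, 12, -2, 4, 3]
224 [-8, -7, 7, 37, 19, 17, 7, 38, 15, 36, 41, 6, 4, 2, 3, 2, -6, 0, -6]
230 [0, -1, 3, 1, 2, -2, -1, -7, -1, 3, 0, -3, -4, -1, 0, -4, 9, -4, 2]
```

View pics/crop1.png

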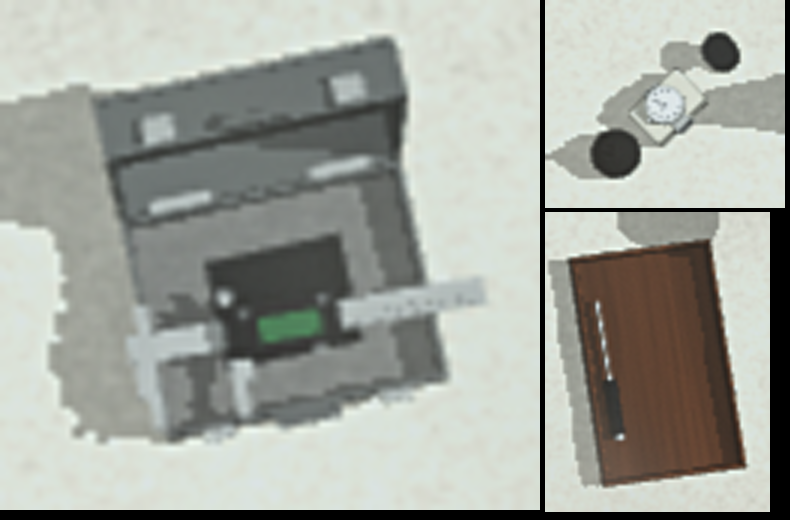

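The crop confirms the choice: the grey case has its lid at the top, towards +x. The calliper's display is at crop (290,325), its tail end at (485,290), and its jaw end at (130,345) on the left with the long jaws pointing down. The watch is tilted about 45° between the blower and the loupe, and the screwdriver is on the tray's left (+y) side.

```bash
cat >> h.py <<'E'
def plan(x,y,z,yaw=None,n=10):
    """rows to bring the TCP to x,y,z with tool x at world yaw (deg), evenly over n rows"""
    s=telemetry.sense(); R=s['orientation']; p=s['ee_pos']; y0=np.degrees(np.arctan2(R[1,0],R[0,0]))
    dy=0 if yaw is None else (yaw-y0+180)%360-180
    d=(np.array([x,y,z])-p)/n
    print('t',round(s['time_s'],2),'pos',p.round(1),'yaw',round(y0,1),'turn/row',round(-dy/n,2))
    out=[]
    for i in range(n):
        a=np.radians(y0+dy*i/n); X=np.array([np.cos(a),np.sin(a),0]); Y=np.array([np.sin(a),-np.cos(a),0])
        out.append([round(float(v)/10,2) for v in (d@X,d@Y,-d[2])])
    print(out if dy else (out[0],n))
E
python3 - <<'E'
from h import *
c=cam('top'); W=world(c); im=c['pixels'].astype(int); g=im.min(2)
q=lambda a,b,z: ray(c,285+a/6-.4,155+b/6-.4,z)[:2].round(1)
for n,a,b,z in [('tail',486,290,40),('tailmid',400,304,40),('leftbeam',175,341,40),('leftend',128,346,40),('lcd',290,325,51),('frontL',165,440,36),('frontR',445,378,36)]: print(n,q(a,b,z))
# beam: bright pixels above the case
m=np.zeros((400,640),bool); m[195:226,306:370]=1
m&=(g>150)&(abs(W[...,2]-40)<12)
v,u=np.nonzero(m); P=np.array([ray(c,a,b,40)[:2] for a,b in zip(u,v)])
d=np.array([-np.sin(np.radians(9)),np.cos(np.radians(9))]); 
for k in range(4):
    # keep the beam band
    mu=np.median(P,0) if k==0 else mu
    off=(P-mu)@np.array([-d[1],d[0]]); S=P[abs(off-np.median(off))<11]; mu=S.mean(0); w,e=np.linalg.eigh(np.cov(S.T)); d=e[:,1]*np.sign(e[1,1])
t=(S-mu)@d; print('beam',len(S),mu.round(1),'ang',np.degrees(np.arctan2(d[1],d[0])).round(1),t.min().round(1),t.max().round(1)); 
o=mu+d*(t.min()+t.max())/2; print('origin guess',o.round(1),'grip',(o+d*9).round(1))
# lid: fit of angle
L=(W[...,2]>60); L[:150]=0;L[215:]=0;L[:,:280]=0;L[:,375:]=0
Q=W[L]; a=np.radians(13.6); print('lid along case x', np.percentile(Q[:,0]*np.cos(a)+Q[:,1]*np.sin(a),[2,50,98]).round(), 'zmax',np.percentile(Q[:,2],[50,95]).round())
g=o+d*9
ya=np.degrees(np.arctan2(d[1],d[0]))
plan(g[0],g[1],130,ya,10)
E
```

```text
tail [ 471.5 -116.6]
tailmid [462.7 -69.2]
leftbeam [439.6  54.6]
leftend [436.3  80.4]
lcd [449.   -8.4]
frontL [385.1  58.9]
frontR [422.6 -95. ]
beam 176 [453.6 -24.1] ang 101.7 -92.8 106.7
origin guess [452.3 -17.4] grip [450.4  -8.5]
lid along case x [332. 544. 563.] zmax [ 156. 1628.]
t 0.2 pos [155.6 604.9 252.6] yaw 165.6 turn/row 6.39
[[-4.38, -5.21, 1.23], [-4.94, -4.69, 1.23], [-5.43, -4.11, 1.23], [-5.85, -3.48, 1.23], [-6.2, -2.8, 1.23], [-6.48, -2.1, 1.23], [-6.67, -1.36, 1.23], [-6.78, -0.61, 1.23], [-6.8, 0.15, 1.23], [-6.75, 0.9, 1.23]]
```

Run:
```python
from h import *
plan(303,298,200,133.6,10)
```

```text
t 0.2 pos [155.6 604.9 252.6] yaw 165.6 turn/row 3.2
[[-2.19, -2.6, 0.53], [-2.33, -2.48, 0.53], [-2.47, -2.34, 0.53], [-2.6, -2.2, 0.53], [-2.71, -2.05, 0.53], [-2.82, -1.9, 0.53], [-2.93, -1.74, 0.53], [-3.02, -1.57, 0.53], [-3.1, -1.4, 0.53], [-3.18, -1.23, 0.53]]
```

jog_arm(
  commands=[
    {"delta_pos": [-2.2, -2.6, 0.5], "turn": 3.2, "gripper": 1},
    {"delta_pos": [-2.3, -2.5, 0.5], "turn": 3.2, "gripper": 1},
    {"delta_pos": [-2.5, -2.3, 0.5], "turn": 3.2, "gripper": 1},
    {"delta_pos": [-2.6, -2.2, 0.5], "turn": 3.2, "gripper": 1},
    {"delta_pos": [-2.7, -2.0, 0.5], "turn": 3.2, "gripper": 1},
    {"delta_pos": [-2.8, -1.9, 0.5], "turn": 3.2, "gripper": 1},
    {"delta_pos": [-2.9, -1.7, 0.5], "turn": 3.2, "gripper": 1},
    {"delta_pos": [-3.0, -1.6, 0.5], "turn": 3.2, "gripper": 1},
    {"delta_pos": [-3.1, -1.4, 0.5], "turn": 3.2, "gripper": 1},
    {"delta_pos": [-3.2, -1.2, 0.5], "turn": 3.2, "gripper": 1},
  ],
)

```text
time_s: 1.03
ee_pos: [303.4, 298.2, 203.0]
orientation: [[-0.688, 0.726, 0.0], [0.726, 0.688, 0.0], [-0.0, 0.0, -1.0]]
wrist_force: [0.3, 0.2, 0.4]
opening: 1.0
grip_force: 0.0
```

Run:
```python
from h import *
plan(450.4,-8.5,125,101.7,10)
```

```text
t 1.03 pos [303.4 298.2 203. ] yaw 133.4 turn/row 3.17
[[-3.24, -1.04, 0.78], [-3.29, -0.86, 0.78], [-3.33, -0.68, 0.78], [-3.37, -0.49, 0.78], [-3.39, -0.3, 0.78], [-3.4, -0.12, 0.78], [-3.4, 0.07, 0.78], [-3.39, 0.26, 0.78], [-3.37, 0.45, 0.78], [-3.34, 0.63, 0.78]]
```

jog_arm(
  commands=[
    {"delta_pos": [-3.2, -1.0, 0.8], "turn": 3.2, "gripper": 1},
    {"delta_pos": [-3.3, -0.9, 0.8], "turn": 3.2, "gripper": 1},
    {"delta_pos": [-3.3, -0.7, 0.8], "turn": 3.2, "gripper": 1},
    {"delta_pos": [-3.4, -0.5, 0.8], "turn": 3.2, "gripper": 1},
    {"delta_pos": [-3.4, -0.3, 0.8], "turn": 3.2, "gripper": 1},
    {"delta_pos": [-3.4, -0.1, 0.8], "turn": 3.2, "gripper": 1},
    {"delta_pos": [-3.4, 0.1, 0.8], "turn": 3.2, "gripper": 1},
    {"delta_pos": [-3.4, 0.3, 0.8], "turn": 3.2, "gripper": 1},
    {"delta_pos": [-3.4, 0.4, 0.8], "turn": 3.1, "gripper": 1},
    {"delta_pos": [-3.3, 0.6, 0.8], "turn": 3.1, "gripper": 1},
  ],
)

```text
time_s: 1.87
ee_pos: [450.4, -8.6, 123.0]
orientation: [[-0.201, 0.98, 0.0], [0.98, 0.201, 0.0], [-0.0, 0.0, -1.0]]
wrist_force: [1.5, 1.1, 0.6]
opening: 1.002
grip_force: 0.0
```

Run:
```python
from h import *
plan(450.4,-8.5,60,101.7,4)
```

```text
t 1.87 pos [450.4  -8.6 123. ] yaw 101.6 turn/row -0.03
[[0.0, -0.0, 1.58], [0.0, -0.0, 1.58], [0.0, -0.0, 1.58], [0.0, -0.0, 1.58]]
```

jog_arm(
  commands=[
    {"delta_pos": [0, 0, 1.6], "turn": 0, "gripper": 1},
    {"delta_pos": [0, 0, 1.6], "turn": 0, "gripper": 1},
    {"delta_pos": [0, 0, 1.6], "turn": 0, "gripper": 1},
    {"delta_pos": [0, 0, 1.6], "turn": 0, "gripper": 1},
    {"delta_pos": [0, 0, 0], "turn": 0, "gripper": -1},
    {"delta_pos": [0, 0, 0], "turn": 0, "gripper": -1},
    {"delta_pos": [0, 0, 0], "turn": 0, "gripper": -1},
    {"delta_pos": [0, 0, 0], "turn": 0, "gripper": -1},
    {"delta_pos": [0, 0, 0], "turn": 0, "gripper": -1},
    {"delta_pos": [0, 0, 0], "turn": 0, "gripper": -1},
  ],
  grip_force=40,
)

```text
time_s: 2.7
ee_pos: [451.3, -6.9, 60.7]
orientation: [[-0.204, 0.979, 0.003], [0.979, 0.204, -0.0], [-0.001, 0.003, -1.0]]
wrist_force: [-0.5, -0.4, 4.6]
opening: 0.341
grip_force: 39.8
```

Run:
```python
from h import *
c=cam('top'); save(c,'grip.png',(270,140,390,250),5); print(telemetry.sense()['opening']*85)
```

```text
28.371056116328834
```

View pics/grip.png

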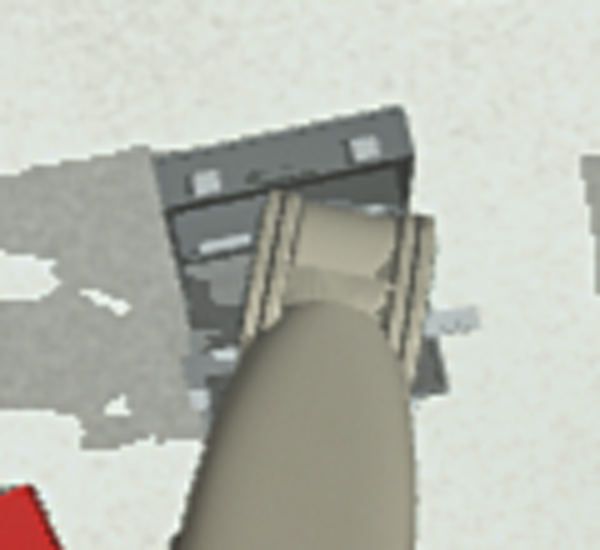

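The gripper holds the housing at an opening of about 28 mm, with the beam tail visible at crop (455,320). The case and lid look undisturbed.

jog_arm(
  commands=[
    {"delta_pos": [0, 0, -1], "turn": 0, "gripper": -1},
    {"delta_pos": [0, 0, -3], "turn": 0, "gripper": -1},
    {"delta_pos": [0, 0, -4], "turn": 0, "gripper": -1},
    {"delta_pos": [0, 0, -4], "turn": 0, "gripper": -1},
    {"delta_pos": [0, 0, -3], "turn": 0, "gripper": -1},
  ],
)

```text
time_s: 3.17
ee_pos: [450.3, -6.8, 212.8]
orientation: [[-0.204, 0.979, 0.003], [0.979, 0.204, -0.0], [-0.001, 0.002, -1.0]]
wrist_force: [0.2, -0.0, -0.1]
opening: 0.335
grip_force: 40.1
```

Run:
```python
from h import *
plan(455,-328,190,150,10)
```

```text
t 3.17 pos [450.3  -6.8 212.8] yaw 101.8 turn/row -4.82
[[-3.15, -0.61, 0.23], [-3.09, -0.87, 0.23], [-3.01, -1.13, 0.23], [-2.9, -1.38, 0.23], [-2.78, -1.62, 0.23], [-2.63, -1.85, 0.23], [-2.46, -2.06, 0.23], [-2.28, -2.26, 0.23], [-2.08, -2.44, 0.23], [-1.87, -2.61, 0.23]]
```

jog_arm(
  commands=[
    {"delta_pos": [-3.1, -0.6, 0.2], "turn": -4.8, "gripper": -1},
    {"delta_pos": [-3.1, -0.9, 0.2], "turn": -4.8, "gripper": -1},
    {"delta_pos": [-3.0, -1.1, 0.2], "turn": -4.8, "gripper": -1},
    {"delta_pos": [-2.9, -1.4, 0.2], "turn": -4.8, "gripper": -1},
    {"delta_pos": [-2.8, -1.6, 0.2], "turn": -4.8, "gripper": -1},
    {"delta_pos": [-2.6, -1.9, 0.2], "turn": -4.8, "gripper": -1},
    {"delta_pos": [-2.5, -2.1, 0.2], "turn": -4.8, "gripper": -1},
    {"delta_pos": [-2.3, -2.3, 0.2], "turn": -4.8, "gripper": -1},
    {"delta_pos": [-2.1, -2.4, 0.2], "turn": -4.8, "gripper": -1},
    {"delta_pos": [-1.9, -2.6, 0.2], "turn": -4.8, "gripper": -1},
  ],
)

```text
time_s: 4.0
ee_pos: [453.3, -329.7, 189.5]
orientation: [[-0.866, 0.5, -0.0], [0.5, 0.866, 0.0], [0.001, 0.0, -1.0]]
wrist_force: [0.9, 0.3, -1.1]
opening: 0.336
grip_force: 40.1
```

Run:
```python
from h import *
c=cam('scene'); save(c,'carry.png',(150,90,470,310),2.4)
plan(464.7,-328,100,189,8)
```

```text
t 4.05 pos [ 454.4 -336.2  189.5] yaw 150.0 turn/row -4.88
[[-0.06, 0.15, 1.12], [-0.07, 0.15, 1.12], [-0.09, 0.14, 1.12], [-0.1, 0.13, 1.12], [-0.11, 0.12, 1.12], [-0.12, 0.11, 1.12], [-0.13, 0.1, 1.12], [-0.14, 0.09, 1.12]]
```

View pics/carry.png

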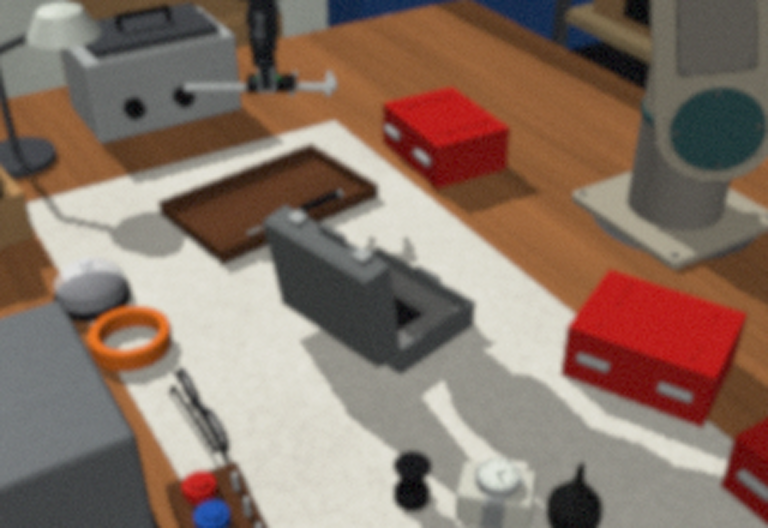

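The calliper hangs level in the gripper at crop (265,82), above and beyond the tray. The case at (370,290) is now clear.

jog_arm(
  commands=[
    {"delta_pos": [-0.1, 0.1, 1.1], "turn": -4.9, "gripper": -1},
    {"delta_pos": [-0.1, 0.1, 1.1], "turn": -4.9, "gripper": -1},
    {"delta_pos": [-0.1, 0.1, 1.1], "turn": -4.9, "gripper": -1},
    {"delta_pos": [-0.1, 0.1, 1.1], "turn": -4.9, "gripper": -1},
    {"delta_pos": [-0.1, 0.1, 1.1], "turn": -4.9, "gripper": -1},
    {"delta_pos": [-0.1, 0.1, 1.1], "turn": -4.9, "gripper": -1},
    {"delta_pos": [-0.1, 0.1, 1.1], "turn": -4.9, "gripper": -1},
    {"delta_pos": [-0.1, 0.1, 1.1], "turn": -4.9, "gripper": -1},
    {"delta_pos": [0, 0, 0], "turn": 0, "gripper": -1},
    {"delta_pos": [0, 0, 0], "turn": 0, "gripper": -1},
  ],
)

```text
time_s: 4.88
ee_pos: [462.7, -321.8, 100.9]
orientation: [[-0.988, -0.154, -0.002], [-0.154, 0.988, 0.001], [0.001, 0.002, -1.0]]
wrist_force: [0.3, 0.3, -0.9]
opening: 0.343
grip_force: 40.1
```

Run:
```python
from h import *
plan(464.7,-328,38,189,8)
```

```text
t 4.88 pos [ 462.7 -321.8  100.9] yaw -171.1 turn/row -0.02
[[-0.01, -0.08, 0.79], [-0.01, -0.08, 0.79], [-0.01, -0.08, 0.79], [-0.01, -0.08, 0.79], [-0.01, -0.08, 0.79], [-0.01, -0.08, 0.79], [-0.01, -0.08, 0.79], [-0.01, -0.08, 0.79]]
```

jog_arm(
  commands=[
    {"delta_pos": [0, -0.1, 1.5], "turn": 0, "gripper": -1},
    {"delta_pos": [0, -0.2, 1.5], "turn": 0, "gripper": -1},
    {"delta_pos": [0, -0.2, 1.5], "turn": 0, "gripper": -1},
    {"delta_pos": [0, -0.1, 1.5], "turn": 0, "gripper": -1},
    {"delta_pos": [0, 0, 0.2], "turn": 0, "gripper": -1},
    {"delta_pos": [0, 0, 0.2], "turn": 0, "gripper": -1},
    {"delta_pos": [0, 0, 0.2], "turn": 0, "gripper": -1},
    {"delta_pos": [0, 0, 0.1], "turn": 0, "gripper": -1},
    {"delta_pos": [0, 0, 0], "turn": 0, "gripper": -1},
  ],
)

```text
time_s: 5.63
ee_pos: [464.9, -329.0, 35.2]
orientation: [[-0.988, -0.156, 0.001], [-0.156, 0.988, -0.001], [-0.001, -0.001, -1.0]]
wrist_force: [-0.7, -0.7, -2.0]
opening: 0.339
grip_force: 40.1
```

Run:
```python
from h import *
plan(464.7,-328,30,189,1)
print(telemetry.sense()['wrist_force'],telemetry.sense()['wrist_torque'])
```

```text
t 5.63 pos [ 464.9 -329.    35.2] yaw -171.0 turn/row -0.05
[[0.01, 0.1, 0.52]]
[-0.7221497  -0.73583483 -1.98005944] [-0.03384827 -0.04824856 -0.00326484]
```

jog_arm(
  commands=[
    {"delta_pos": [0, 0, 0.1], "turn": 0, "gripper": -1},
    {"delta_pos": [0, 0, 0.1], "turn": 0, "gripper": -1},
    {"delta_pos": [0, 0, 0.1], "turn": 0, "gripper": -1},
    {"delta_pos": [0, 0, 0], "turn": 0, "gripper": -1},
  ],
)

```text
time_s: 5.97
ee_pos: [464.3, -328.5, 31.3]
orientation: [[-0.988, -0.156, -0.0], [-0.156, 0.988, 0.0], [0.0, 0.0, -1.0]]
wrist_force: [-0.1, 0.6, -1.9]
opening: 0.338
grip_force: 40.1
```

jog_arm(
  commands=[
    {"delta_pos": [0, 0, 0.05], "turn": 0, "gripper": -1},
    {"delta_pos": [0, 0, 0.05], "turn": 0, "gripper": -1},
    {"delta_pos": [0, 0, 0.05], "turn": 0, "gripper": -1},
    {"delta_pos": [0, 0, 0], "turn": 0, "gripper": -1},
  ],
)

```text
time_s: 6.3
ee_pos: [464.4, -328.6, 30.7]
orientation: [[-0.988, -0.156, -0.0], [-0.156, 0.988, 0.0], [0.0, 0.0, -1.0]]
wrist_force: [-1.8, 1.6, 6.2]
opening: 0.337
grip_force: 41.0
```

jog_arm(
  commands=[
    {"delta_pos": [0, 0, 0], "turn": 0, "gripper": 0.1},
    {"delta_pos": [0, 0, 0], "turn": 0, "gripper": 0.1},
    {"delta_pos": [0, 0, 0], "turn": 0, "gripper": 0.1},
    {"delta_pos": [0, 0, 0], "turn": 0, "gripper": 0.1},
    {"delta_pos": [0, 0, -1], "turn": 0, "gripper": 0.1},
    {"delta_pos": [0, 0, -3], "turn": 0, "gripper": 0.1},
    {"delta_pos": [0, 0, -4], "turn": 0, "gripper": 0.1},
    {"delta_pos": [0, 0, -4], "turn": 0, "gripper": 1},
    {"delta_pos": [0, 0, -4], "turn": 0, "gripper": 1},
    {"delta_pos": [0, 0, -2], "turn": 0, "gripper": 1},
  ],
)

```text
time_s: 7.13
ee_pos: [466.3, -330.2, 216.3]
orientation: [[-0.988, -0.156, 0.006], [-0.156, 0.988, -0.006], [-0.005, -0.007, -1.0]]
wrist_force: [0.4, -0.3, 1.2]
opening: 0.942
grip_force: 0.0
```

Run:
```python
from h import *
c=cam('top'); im=c['pixels'][...,::-1]; W=world(c); z=W[...,2]; h=cv2.cvtColor(im,cv2.COLOR_BGR2HSV)
a=cv2.resize(im[155:240,290:375],None,fx=4.5,fy=4.5,interpolation=cv2.INTER_CUBIC)
t=cv2.resize(im[160:250,385:460],None,fx=4.5,fy=4.5,interpolation=cv2.INTER_CUBIC)
b=cv2.resize(im[150:215,205:280],None,fx=2.5,fy=2.5,interpolation=cv2.INTER_CUBIC)
o=np.zeros((580,790,3),np.uint8); o[:a.shape[0],:a.shape[1]]=a; o[:t.shape[0],400:400+t.shape[1]]=t; o[390:390+b.shape[0],:b.shape[1]]=b
cv2.imwrite('pics/crop2.png',o); np.savez('top2.npz',im=im,z=z)
def rect(m,zz,name):
    k=max(cv2.findContours(m.astype(np.uint8),cv2.RETR_EXTERNAL,cv2.CHAIN_APPROX_NONE)[0],key=cv2.contourArea)
    P=np.array([ray(c,*p[0],zz)[:2] for p in k],np.float32); r=cv2.minAreaRect(P); print(name,len(k),np.round(r[0],1),np.round(r[1],1),round(r[2],1),cv2.boxPoints(r).round().tolist())
def roi(x0,y0,x1,y1):
    m=np.zeros((400,640),bool);m[y0:y1,x0:x1]=1;return m
V=h[...,2]
for th in (45,55,65): rect(roi(308,190,352,222)&(V<th),6,'recess%d'%th)
print([int(x) for x in V[205,308:356]])
for th in (25,30): rect(roi(225,160,262,200)&(z>th),38,'watch%d'%th)
w=roi(225,160,262,200)&(V>150)&(h[...,1]<40)&(z>20); rect(w,38,'watchwhite')
s=roi(290,182,372,240)&(z>12)&(z<60); rect(s,36,'lower')
```

```text
Traceback (most recent call last):
ValueError: max() iterable argument is empty
```

View pics/crop2.png

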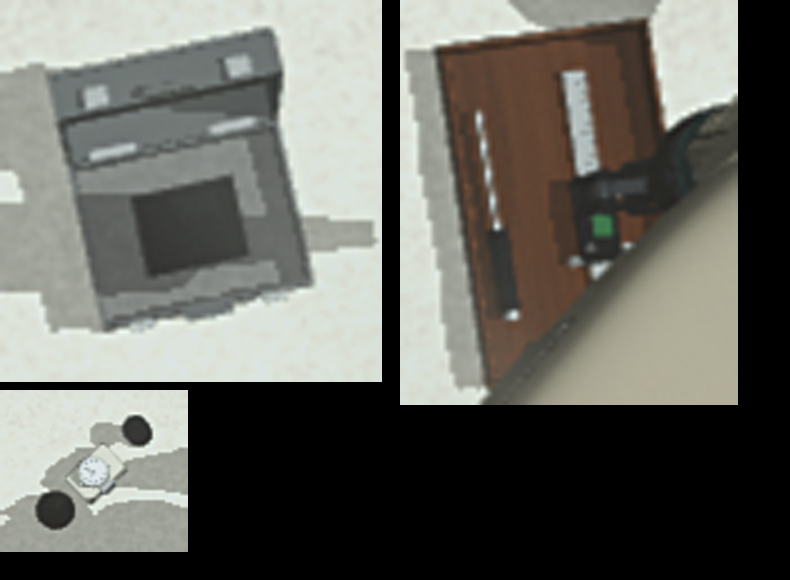

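The calliper lies in the tray at crop (590,180), parallel to the screwdriver at (495,210) and clear of it. The empty black recess has corners at crop (132,198), (235,177), (248,253) and (150,277). The watch is unmoved.

Run:
```python
from h import *
c=cam('top'); im=c['pixels'][...,::-1]; W=world(c); z=W[...,2]; h=cv2.cvtColor(im,cv2.COLOR_BGR2HSV); V=h[...,2]
def rect(m,zz,name):
    cs=cv2.findContours(m.astype(np.uint8),cv2.RETR_EXTERNAL,cv2.CHAIN_APPROX_NONE)[0]
    if not cs: print(name,'none'); return
    k=max(cs,key=cv2.contourArea); P=np.array([ray(c,*p[0],zz)[:2] for p in k],np.float32); r=cv2.minAreaRect(P); print(name,len(k),P.mean(0).round(1),np.round(r[0],1),np.round(r[1],1),round(r[2],1),cv2.boxPoints(r).round().tolist())
def roi(x0,y0,x1,y1):
    m=np.zeros((400,640),bool);m[y0:y1,x0:x1]=1;return m
print([int(x) for x in V[205,308:356]])
for th in (60,70,80,90): rect(roi(314,188,350,222)&(V<th),12,'recess%d'%th)
for th in (25,30): rect(roi(225,160,262,200)&(z>th),38,'watch%d'%th)
rect(roi(228,165,262,200)&(V>150)&(h[...,1]<40)&(z>20),38,'watchwhite')
d=np.zeros(0)
for i,(a,b,zz) in enumerate([(132,198,15),(235,177,15),(248,253,15),(150,277,15)]): print(ray(c,290+a/4.5-.4,155+b/4.5-.4,zz)[:2].round(1))
# watch corners read by eye unscaled; dial centre
m=roi(228,168,258,198)&(V>215)
v,u=np.nonzero(m); print('dial',len(u),u.mean(),v.mean(),ray(c,u.mean(),v.mean(),50)[:2].round(1))
save(c,'watch.png',(215,150,275,205),10)
```

```text
[102, 93, 97, 95, 93, 95, 99, 99, 101, 102, 101, 104, 77, 59, 57, 57, 59, 58, 60, 60, 60, 60, 63, 62, 63, 64, 64, 64, 65, 65, 66, 67, 68, 69, 67, 70, 102, 108, 107, 108, 106, 109, 109, 106, 107, 109, 107, 90]
recess60 53 [454.5  15.2] [460.6   9.8] [57.1 42. ] 13.8 [[428.0, 23.0], [438.0, -17.0], [493.0, -4.0], [483.0, 37.0]]
recess70 74 [464.4  -4.4] [465.   -4.2] [60.5 74.9] 13.8 [[427.0, 25.0], [445.0, -48.0], [503.0, -33.0], [485.0, 39.0]]
recess80 76 [464.4  -4.4] [464.8  -4.2] [62.3 77.9] 13.8 [[425.0, 26.0], [444.0, -49.0], [504.0, -35.0], [486.0, 41.0]]
recess90 79 [464.1  -4.1] [464.6  -5. ] [63. 80.] 12.6 [[425.0, 27.0], [443.0, -51.0], [504.0, -37.0], [487.0, 41.0]]
watch25 57 [527.9 294.3] [528.6 296.2] [57.1 72.5] 46.4 [[483.0, 301.0], [535.0, 250.0], [575.0, 292.0], [522.0, 342.0]]
watch30 58 [527.2 294.9] [529.3 295.8] [56.4 73. ] 43.5 [[484.0, 303.0], [534.0, 250.0], [575.0, 289.0], [525.0, 342.0]]
watchwhite 55 [532.5 294.7] [531.9 294.6] [54.7 65.6] 46.5 [[489.0, 297.0], [537.0, 252.0], [575.0, 292.0], [527.0, 337.0]]
[484.9  38.5]
[502.4 -38.4]
[445.5 -49.1]
[426.   23.8]
dial 347 243.5936599423631 180.3342939481268 [536.8 288.5]
```

View pics/watch.png

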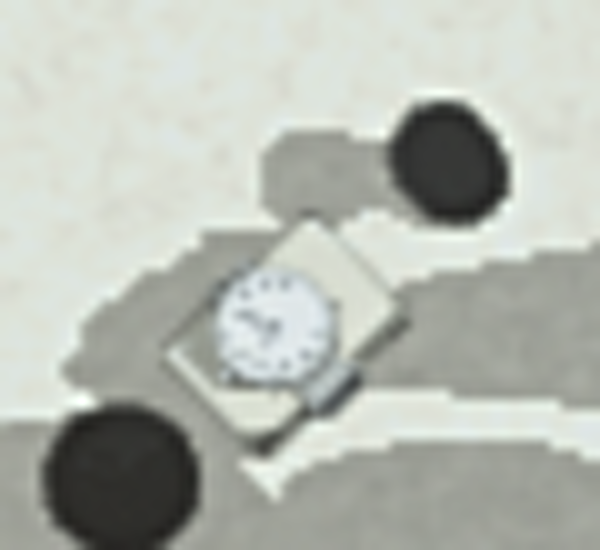

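The crop shows the holder top with corners at (315,218), (405,305), (262,445) and (167,352). The dial centre is at (277,325), the blower at (122,478) and the loupe at (448,162).

Run:
```python
from h import *
c=cam('top')
q=lambda a,b,z: ray(c,215+a/10-.45,150+b/10-.45,z)[:2]
C=[q(*p,38) for p in [(315,218),(405,305),(262,445),(167,352)]]
ctr=np.mean(C,0); print(ctr.round(1), q(277,325,49).round(1))
T,Rr,B,L=C
for a,b in((Rr,B),(T,L),(T,Rr),(L,B)): e=b-a; print(np.linalg.norm(e).round(1),np.degrees(np.arctan2(e[1],e[0])).round(1))
print('blower',q(122,478,60).round(0),'loupe',q(448,162,40).round(0))
plan(480,0,220,160,10)
```

```text
[531.  291.2] [531.2 292.9]
66.2 136.3
66.1 134.1
42.2 -132.7
44.6 -132.9
blower [478. 340.] loupe [588. 239.]
t 7.28 pos [ 465.8 -329.8  213.3] yaw -171.0 turn/row 2.9
[[-0.65, 3.24, -0.07], [-0.49, 3.26, -0.07], [-0.32, 3.29, -0.07], [-0.16, 3.3, -0.07], [0.01, 3.3, -0.07], [0.18, 3.3, -0.07], [0.34, 3.28, -0.07], [0.51, 3.26, -0.07], [0.67, 3.23, -0.07], [0.83, 3.19, -0.07]]
```

jog_arm(
  commands=[
    {"delta_pos": [-0.6, 3.2, 0], "turn": 2.9, "gripper": 1},
    {"delta_pos": [-0.5, 3.3, 0], "turn": 2.9, "gripper": 1},
    {"delta_pos": [-0.3, 3.3, 0], "turn": 2.9, "gripper": 1},
    {"delta_pos": [-0.2, 3.3, 0], "turn": 2.9, "gripper": 1},
    {"delta_pos": [0, 3.3, 0], "turn": 2.9, "gripper": 1},
    {"delta_pos": [0.2, 3.3, 0], "turn": 2.9, "gripper": 1},
    {"delta_pos": [0.3, 3.3, 0], "turn": 2.9, "gripper": 1},
    {"delta_pos": [0.5, 3.3, 0], "turn": 2.9, "gripper": 1},
    {"delta_pos": [0.7, 3.2, 0], "turn": 2.9, "gripper": 1},
    {"delta_pos": [0.8, 3.2, 0], "turn": 2.9, "gripper": 1},
  ],
)

```text
time_s: 8.12
ee_pos: [477.0, 3.3, 208.0]
orientation: [[-0.939, 0.345, -0.004], [0.345, 0.939, 0.0], [0.004, -0.001, -1.0]]
wrist_force: [0.9, -0.9, -0.4]
opening: 1.001
grip_force: 0.0
```

Run:
```python
from h import *
plan(531,292,140,136,10)
```

```text
t 8.12 pos [477.    3.3 208. ] yaw 159.8 turn/row 2.38
[[0.49, 2.9, 0.68], [0.61, 2.87, 0.68], [0.73, 2.85, 0.68], [0.85, 2.81, 0.68], [0.96, 2.78, 0.68], [1.08, 2.73, 0.68], [1.19, 2.69, 0.68], [1.3, 2.63, 0.68], [1.41, 2.58, 0.68], [1.51, 2.52, 0.68]]
```

jog_arm(
  commands=[
    {"delta_pos": [0.5, 2.9, 0], "turn": 2.4, "gripper": 1},
    {"delta_pos": [0.6, 2.9, 0], "turn": 2.4, "gripper": 1},
    {"delta_pos": [0.7, 2.8, 0], "turn": 2.4, "gripper": 1},
    {"delta_pos": [0.8, 2.8, 0], "turn": 2.4, "gripper": 1},
    {"delta_pos": [1.0, 2.8, 0], "turn": 2.4, "gripper": 1},
    {"delta_pos": [1.1, 2.7, 1], "turn": 2.4, "gripper": 1},
    {"delta_pos": [1.2, 2.7, 1.2], "turn": 2.4, "gripper": 1},
    {"delta_pos": [1.3, 2.6, 1.5], "turn": 2.4, "gripper": 1},
    {"delta_pos": [1.4, 2.6, 1.5], "turn": 2.3, "gripper": 1},
    {"delta_pos": [1.5, 2.5, 1.6], "turn": 2.3, "gripper": 1},
  ],
)

```text
time_s: 8.95
ee_pos: [531.0, 290.8, 139.3]
orientation: [[-0.72, 0.694, -0.003], [0.694, 0.72, -0.001], [0.001, -0.003, -1.0]]
wrist_force: [0.7, -0.4, -0.1]
opening: 0.996
grip_force: 0.0
```

jog_arm(
  commands=[
    {"delta_pos": [0, 0, 0], "turn": 0, "gripper": 1},
    {"delta_pos": [0, 0, 0], "turn": 0, "gripper": 1},
  ],
)

```text
time_s: 9.12
ee_pos: [529.9, 290.1, 138.5]
orientation: [[-0.723, 0.691, -0.006], [0.691, 0.723, -0.003], [0.002, -0.006, -1.0]]
wrist_force: [-0.4, -1.0, 0.6]
opening: 1.001
grip_force: 0.0
```

Run:
```python
from h import *
plan(531,292,37,136,5)
```

```text
t 9.12 pos [529.9 290.1 138.5] yaw 136.3 turn/row 0.07
[[0.01, 0.04, 2.03], [0.01, 0.04, 2.03], [0.01, 0.04, 2.03], [0.01, 0.04, 2.03], [0.01, 0.04, 2.03]]
```

jog_arm(
  commands=[
    {"delta_pos": [0, 0, 2.5], "turn": 0, "gripper": 1},
    {"delta_pos": [0, 0.1, 2.6], "turn": 0, "gripper": 1},
    {"delta_pos": [0, 0.1, 2.5], "turn": 0, "gripper": 1},
    {"delta_pos": [0, 0, 1.5], "turn": 0, "gripper": 1},
    {"delta_pos": [0, 0, 1.0], "turn": 0, "gripper": 1},
    {"delta_pos": [0, 0, 0], "turn": 0, "gripper": 0.4},
    {"delta_pos": [0, 0, 0], "turn": 0, "gripper": 0.1},
    {"delta_pos": [0, 0, 0], "turn": 0, "gripper": -0.2},
    {"delta_pos": [0, 0, 0], "turn": 0, "gripper": -0.5},
    {"delta_pos": [0, 0, 0], "turn": 0, "gripper": -0.5},
  ],
  grip_force=30,
)

```text
time_s: 9.95
ee_pos: [534.8, 291.5, 42.3]
orientation: [[-0.721, 0.693, 0.003], [0.693, 0.721, 0.001], [-0.001, 0.002, -1.0]]
wrist_force: [1.0, -0.8, 2.1]
opening: 0.621
grip_force: 33.4
```

Run:
```python
from h import *
c=cam('scene'); save(c,'wgrip.png',(260,230,480,360),3.4); plan(500,250,200,136,5)
```

```text
t 10.0 pos [534.9 291.5  42.3] yaw 136.2 turn/row 0.03
[[-0.07, -1.08, -3.15], [-0.07, -1.08, -3.15], [-0.07, -1.08, -3.15], [-0.07, -1.08, -3.15], [-0.07, -1.08, -3.15]]
```

View pics/wgrip.png

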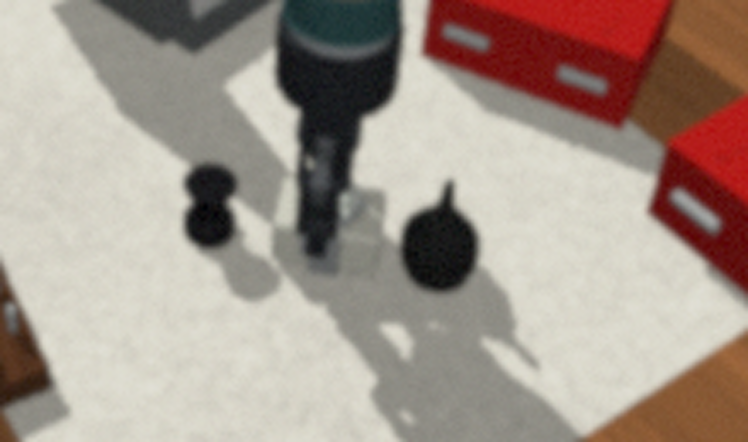

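The fingers sit on the bracelet sides at crop (320,250). The loupe at (210,205) and the blower at (440,245) are untouched.

jog_arm(
  commands=[
    {"delta_pos": [0, 0, -0.5], "turn": 0, "gripper": -0.5},
    {"delta_pos": [0, 0, -1], "turn": 0, "gripper": -0.5},
    {"delta_pos": [0, 0, -2.5], "turn": 0, "gripper": -0.5},
    {"delta_pos": [0, -1, -3.5], "turn": 0, "gripper": -0.5},
    {"delta_pos": [0, -1, -3.5], "turn": 0, "gripper": -0.5},
    {"delta_pos": [0, -1, -3.5], "turn": 0, "gripper": -0.5},
    {"delta_pos": [0, -1, -3.0], "turn": 0, "gripper": -0.5},
  ],
)

```text
time_s: 10.58
ee_pos: [505.5, 262.3, 218.7]
orientation: [[-0.722, 0.692, 0.001], [0.692, 0.722, 0.001], [-0.0, 0.001, -1.0]]
wrist_force: [1.1, -0.0, -2.1]
opening: 0.625
grip_force: 33.0
```

Run:
```python
from h import *
print(telemetry.sense()['opening'])
plan(450,-7.2,200,103.7,10)
```

```text
0.624659395971885
t 10.58 pos [505.5 262.3 218.7] yaw 136.2 turn/row 3.25
[[-1.46, -2.33, 0.19], [-1.59, -2.24, 0.19], [-1.72, -2.15, 0.19], [-1.84, -2.05, 0.19], [-1.95, -1.94, 0.19], [-2.06, -1.83, 0.19], [-2.16, -1.71, 0.19], [-2.25, -1.58, 0.19], [-2.34, -1.45, 0.19], [-2.42, -1.32, 0.19]]
```

jog_arm(
  commands=[
    {"delta_pos": [-1.5, -2.3, 0], "turn": 3.25, "gripper": -0.5},
    {"delta_pos": [-1.6, -2.2, 0], "turn": 3.25, "gripper": -0.5},
    {"delta_pos": [-1.7, -2.2, 0], "turn": 3.25, "gripper": -0.5},
    {"delta_pos": [-1.8, -2.1, 0], "turn": 3.25, "gripper": -0.5},
    {"delta_pos": [-2.0, -1.9, 0], "turn": 3.25, "gripper": -0.5},
    {"delta_pos": [-2.1, -1.8, 0], "turn": 3.25, "gripper": -0.5},
    {"delta_pos": [-2.2, -1.7, 0.5], "turn": 3.25, "gripper": -0.5},
    {"delta_pos": [-2.2, -1.6, 0.5], "turn": 3.25, "gripper": -0.5},
    {"delta_pos": [-2.3, -1.4, 1], "turn": 3.25, "gripper": -0.5},
    {"delta_pos": [-2.4, -1.3, 1], "turn": 3.25, "gripper": -0.5},
  ],
)

```text
time_s: 11.42
ee_pos: [450.9, -7.7, 186.5]
orientation: [[-0.234, 0.972, 0.001], [0.972, 0.234, -0.0], [-0.0, 0.001, -1.0]]
wrist_force: [-0.7, -0.9, -3.3]
opening: 0.622
grip_force: 33.0
```

Run:
```python
from h import *
plan(465.3,-7.2,150,103.7,4)
c=cam('scene')
# where the scene camera should see the watch if held as assumed
s=telemetry.sense();p=s['ee_pos'];R=s['orientation']
def px(P): q=c['R']@P+c['t']; return (q[:2]/q[2]*c['f']+[c['cx'],c['cy']]).round(1)
print(p); im=c['pixels'][...,::-1].copy()
o=p+R@np.array([3.,0,42.3])
x0,y0,s_=int(px(o)[0])-50,int(px(o)[1])-45,7
im=cv2.resize(im[y0:y0+80,x0:x0+100],None,fx=s_,fy=s_,interpolation=cv2.INTER_CUBIC)
for sx in(-23,23):
  for sy in(-35,35):
    for h_ in(0,38):
      q=(px(o+R@np.array([sy,sx,-h_]))-[x0,y0]+.5)*s_; cv2.circle(im,tuple(int(v) for v in q),3,(0,0,255) if h_ else (0,255,0),-1)
cv2.imwrite('pics/held.png',im)
```

```text
t 11.42 pos [450.9  -7.7 186.5] yaw 103.5 turn/row -0.04
[[-0.07, 0.35, 0.91], [-0.07, 0.35, 0.91], [-0.07, 0.35, 0.91], [-0.07, 0.35, 0.91]]
[448.46639861 -11.31999377 184.07542671]
```

View pics/held.png

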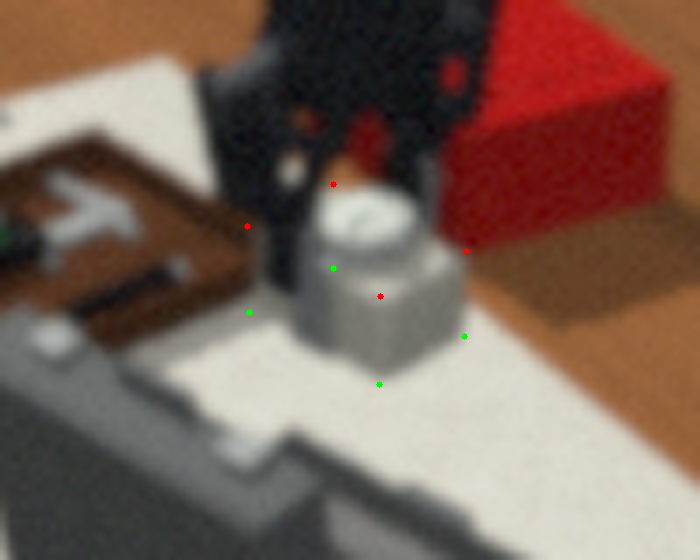

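The watch hangs level in the gripper. Its near corner at crop (385,378) is within 1 image pixel of my prediction at (379,384), so the assumed hold offset of about 3 mm is good.

jog_arm(
  commands=[
    {"delta_pos": [-0.1, 0.4, 1.5], "turn": 0, "gripper": -0.5},
    {"delta_pos": [-0.1, 0.4, 1.5], "turn": 0, "gripper": -0.5},
    {"delta_pos": [0, 0.4, 1.5], "turn": 0, "gripper": -0.5},
    {"delta_pos": [0, 0.3, 1.5], "turn": 0, "gripper": -0.5},
    {"delta_pos": [0, 0, 1.5], "turn": 0, "gripper": -0.5},
    {"delta_pos": [0, 0, 0], "turn": 0, "gripper": -0.5},
    {"delta_pos": [0, 0, 0], "turn": 0, "gripper": -0.5},
    {"delta_pos": [0, 0, 0], "turn": 0, "gripper": -0.5},
  ],
)

```text
time_s: 12.13
ee_pos: [466.7, -4.9, 111.7]
orientation: [[-0.237, 0.972, 0.001], [0.972, 0.237, -0.0], [-0.0, 0.001, -1.0]]
wrist_force: [0.2, 0.0, -2.3]
opening: 0.619
grip_force: 33.1
```

Run:
```python
from h import *
plan(465.4,-7.7,68,103.7,4)
```

```text
t 12.13 pos [466.7  -4.9 111.7] yaw 103.7 turn/row -0.0
[[-0.06, -0.05, 1.09], [-0.06, -0.05, 1.09], [-0.06, -0.05, 1.09], [-0.06, -0.05, 1.09]]
```

jog_arm(
  commands=[
    {"delta_pos": [-0.1, -0.1, 1.2], "turn": 0, "gripper": -0.5},
    {"delta_pos": [-0.1, -0.1, 1.2], "turn": 0, "gripper": -0.5},
    {"delta_pos": [0, 0, 1.2], "turn": 0, "gripper": -0.5},
    {"delta_pos": [0, 0, 0.6], "turn": 0, "gripper": -0.5},
    {"delta_pos": [0, 0, 0], "turn": 0, "gripper": -0.5},
    {"delta_pos": [0, 0, 0], "turn": 0, "gripper": -0.5},
    {"delta_pos": [0, 0, 0], "turn": 0, "gripper": -0.5},
  ],
)

```text
time_s: 12.72
ee_pos: [465.9, -7.6, 69.9]
orientation: [[-0.236, 0.972, 0.002], [0.972, 0.236, -0.0], [-0.001, 0.002, -1.0]]
wrist_force: [0.1, -0.3, -2.4]
opening: 0.619
grip_force: 33.1
```

Run:
```python
from h import *
plan(465.4,-7.7,58,103.7,4)
```

```text
t 12.72 pos [465.9  -7.6  69.9] yaw 103.7 turn/row -0.01
[[-0.0, -0.01, 0.3], [-0.0, -0.01, 0.3], [-0.0, -0.01, 0.3], [-0.0, -0.01, 0.3]]
```

jog_arm(
  commands=[
    {"delta_pos": [0, 0, 0.3], "turn": 0, "gripper": -0.5},
    {"delta_pos": [0, 0, 0.3], "turn": 0, "gripper": -0.5},
    {"delta_pos": [0, 0, 0.3], "turn": 0, "gripper": -0.5},
    {"delta_pos": [0, 0, 0.3], "turn": 0, "gripper": -0.5},
    {"delta_pos": [0, 0, 0], "turn": 0, "gripper": -0.5},
  ],
)

```text
time_s: 13.13
ee_pos: [464.3, -7.4, 56.1]
orientation: [[-0.236, 0.972, -0.001], [0.972, 0.236, 0.0], [0.001, -0.001, -1.0]]
wrist_force: [0.5, -0.4, -3.3]
opening: 0.619
grip_force: 33.1
```

jog_arm(
  commands=[
    {"delta_pos": [0, 0, 0.2], "turn": 0, "gripper": -0.5},
    {"delta_pos": [0, 0, 0.2], "turn": 0, "gripper": -0.5},
    {"delta_pos": [0, 0, 0.1], "turn": 0, "gripper": -0.5},
    {"delta_pos": [0, 0, 0.1], "turn": 0, "gripper": -0.5},
    {"delta_pos": [0, 0, 0], "turn": 0, "gripper": -0.5},
  ],
)

```text
time_s: 13.55
ee_pos: [464.8, -7.5, 50.6]
orientation: [[-0.236, 0.972, -0.0], [0.972, 0.236, 0.0], [0.0, -0.0, -1.0]]
wrist_force: [0.5, -0.6, -2.8]
opening: 0.622
grip_force: 33.2
```

jog_arm(
  commands=[
    {"delta_pos": [0, 0, 0.1], "turn": 0, "gripper": -0.5},
    {"delta_pos": [0, 0, 0.05], "turn": 0, "gripper": -0.5},
    {"delta_pos": [0, 0, 0.05], "turn": 0, "gripper": -0.5},
    {"delta_pos": [0, 0, 0], "turn": 0, "gripper": -0.5},
  ],
)

```text
time_s: 13.88
ee_pos: [464.9, -7.5, 48.7]
orientation: [[-0.236, 0.972, -0.0], [0.972, 0.236, 0.0], [0.0, -0.0, -1.0]]
wrist_force: [0.2, 0.1, -2.8]
opening: 0.621
grip_force: 33.2
```

jog_arm(
  commands=[
    {"delta_pos": [0, 0, 0.05], "turn": 0, "gripper": -0.5},
    {"delta_pos": [0, 0, 0.05], "turn": 0, "gripper": -0.5},
    {"delta_pos": [0, 0, 0], "turn": 0, "gripper": -0.5},
    {"delta_pos": [0, 0, 0], "turn": 0, "gripper": -0.5},
  ],
)

```text
time_s: 14.22
ee_pos: [465.0, -7.5, 48.3]
orientation: [[-0.236, 0.972, 0.0], [0.972, 0.236, -0.0], [-0.0, 0.0, -1.0]]
wrist_force: [-1.4, -0.7, 4.7]
opening: 0.621
grip_force: 33.9
```

jog_arm(
  commands=[
    {"delta_pos": [0, 0, 0], "turn": 0, "gripper": 0.45},
    {"delta_pos": [0, 0, 0], "turn": 0, "gripper": 0.45},
    {"delta_pos": [0, 0, 0], "turn": 0, "gripper": 0.45},
    {"delta_pos": [0, 0, -0.5], "turn": 0, "gripper": 0.45},
    {"delta_pos": [0, 0, -1], "turn": 0, "gripper": 0.45},
    {"delta_pos": [0, 0, -3], "turn": 0, "gripper": 0.45},
    {"delta_pos": [0, 0, -4], "turn": 0, "gripper": 0.45},
    {"delta_pos": [0, 0, -4], "turn": 0, "gripper": 0.45},
    {"delta_pos": [0, 0, -4], "turn": 0, "gripper": -1},
    {"delta_pos": [0, 0, -4], "turn": 0, "gripper": -1},
  ],
)

```text
time_s: 15.05
ee_pos: [464.5, -7.4, 255.8]
orientation: [[-0.236, 0.972, 0.001], [0.972, 0.236, -0.0], [-0.0, 0.001, -1.0]]
wrist_force: [1.8, -1.1, -0.3]
opening: 0.453
grip_force: 0.0
```

Run:
```python
from h import *
c=cam('scene'); W=world(c)
a=np.radians(13.7); n=np.array([464.6,-4.3]); X=np.array([np.cos(a),np.sin(a)]); Y=np.array([-X[1],X[0]])
for nm in('scene','top'):
    c=cam(nm); W=world(c); D=W[...,:2]-n; x=D@X; y=D@Y; z=W[...,2]
    m=(abs(x)<20)&(abs(y)<32)&(z>20)&(z<90); print(nm,m.sum(),'watch z',np.percentile(z[m],[10,50,90]).round(1) if m.any() else '')
    L=(abs(y)<75)&(x>50)&(x<160)&(z>80)&(z<175); print('lid x',np.percentile(x[L],[1,50,99]).round(1),'z',np.percentile(z[L],[1,50,99]).round(1))
    if L.any():
        for z0 in(90,110,130,150):
            k=L&(abs(z-z0)<8); print(z0,k.sum(),np.percentile(x[k],[2,98]).round(1) if k.any() else '')
c=cam('scene'); save(c,'set.png',(230,150,390,260),5)
plan(*(n+X*150),225,103.7,8)
```

```text
scene 100 watch z [43.7 52.9 56.9]
lid x [ 81.8 106.6 114.3] z [ 81.4 144.1 166. ]
90 156 [102.6 106.8]
110 158 [105.5 110.3]
130 169 [108.5 112.5]
150 490 [ 86.6 114.4]
top 0 watch z 
lid x [ 79.5  97.8 113.2] z [148.5 156.4 165.7]
90 0 
110 0 
130 0 
150 139 [ 81.2 113. ]
t 15.25 pos [466.1  -7.6 255.2] yaw 103.7 turn/row -0.0
[[0.05, 1.87, 0.38], [0.05, 1.87, 0.38], [0.05, 1.87, 0.38], [0.05, 1.87, 0.38], [0.05, 1.87, 0.38], [0.05, 1.87, 0.38], [0.05, 1.87, 0.38], [0.05, 1.87, 0.38]]
```

View pics/set.png

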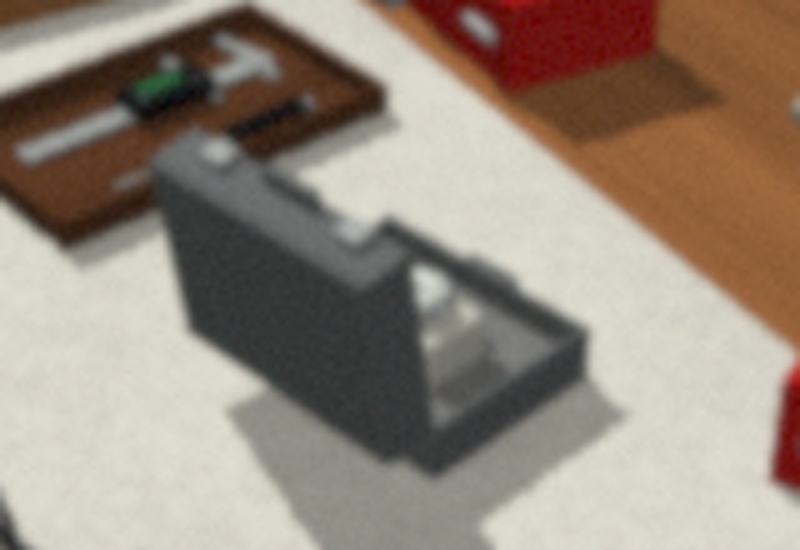

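The watch sits down in the recess at crop (440,320), its top measured near z = 55 (expected 56). The lid stands open at about 1.75 rad, and the calliper lies flat in the tray at (150,95).

jog_arm(
  commands=[
    {"delta_pos": [0, 3, 0], "turn": 0, "gripper": -1},
    {"delta_pos": [0, 3, 0], "turn": 0, "gripper": -1},
    {"delta_pos": [0, 3, 0], "turn": 0, "gripper": -1},
    {"delta_pos": [0, 3, 0], "turn": 0, "gripper": -1},
    {"delta_pos": [0, 3.3, 0], "turn": 0, "gripper": -1},
    {"delta_pos": [0, 0, 0], "turn": 0, "gripper": -1},
    {"delta_pos": [0, 0, 3], "turn": 0, "gripper": -1},
    {"delta_pos": [0, 0, 3], "turn": 0, "gripper": -1},
    {"delta_pos": [0, 0, 3], "turn": 0, "gripper": -1},
    {"delta_pos": [0, 0, 0], "turn": 0, "gripper": -1},
  ],
  grip_force=20,
)

```text
time_s: 16.08
ee_pos: [606.7, 29.0, 154.1]
orientation: [[-0.236, 0.972, -0.016], [0.972, 0.236, 0.001], [0.005, -0.016, -1.0]]
wrist_force: [-2.6, 0.3, -2.1]
opening: 0.002
grip_force: 0.0
```

```bash
cat >> h.py <<'E'
def casepos():
    s=telemetry.sense(); a=np.radians(13.7); X=np.array([np.cos(a),np.sin(a)]); d=s['ee_pos'][:2]-[464.6,-4.3]
    print(round(s['time_s'],2),'case x,y,z',(d@X).round(1),(d@[-X[1],X[0]]).round(1),s['ee_pos'][2].round(1),s['wrist_force'].round(1))
E
python3 - <<'E'
from h import *
casepos()
E
```

```text
16.08 case x,y,z 146.0 -1.3 154.1 [-2.6  0.3 -2.1]
```

jog_arm(
  commands=[
    {"delta_pos": [0, 0, 0], "turn": 0, "gripper": -1},
    {"delta_pos": [0, -0.8, 0], "turn": 0, "gripper": -1},
    {"delta_pos": [0, -0.8, 0], "turn": 0, "gripper": -1},
    {"delta_pos": [0, -0.8, 0], "turn": 0, "gripper": -1},
    {"delta_pos": [0, -0.8, 0], "turn": 0, "gripper": -1},
    {"delta_pos": [0, -0.8, -0.2], "turn": 0, "gripper": -1},
    {"delta_pos": [0, -0.8, -0.2], "turn": 0, "gripper": -1},
    {"delta_pos": [0, -0.8, -0.2], "turn": 0, "gripper": -1},
  ],
)

```text
time_s: 16.75
ee_pos: [558.8, 15.2, 169.8]
orientation: [[-0.236, 0.972, 0.002], [0.972, 0.236, -0.0], [-0.001, 0.002, -1.0]]
wrist_force: [2.0, 0.9, 0.5]
opening: -0.001
grip_force: 0.6
```

Run:
```python
from h import *
casepos()
```

```text
16.75 case x,y,z 96.1 -3.4 169.8 [2.  0.9 0.5]
```

jog_arm(
  commands=[
    {"delta_pos": [0, -0.9, -0.2], "turn": 0, "gripper": -1},
    {"delta_pos": [0, -0.9, -0.2], "turn": 0, "gripper": -1},
    {"delta_pos": [0, -0.9, 0], "turn": 0, "gripper": -1},
    {"delta_pos": [0, -0.8, 0.1], "turn": 0, "gripper": -1},
    {"delta_pos": [0, -0.8, 0.1], "turn": 0, "gripper": -1},
    {"delta_pos": [0, -0.7, 0.2], "turn": 0, "gripper": -1},
    {"delta_pos": [0, -0.7, 0.3], "turn": 0, "gripper": -1},
    {"delta_pos": [0, -0.7, 0.3], "turn": 0, "gripper": -1},
    {"delta_pos": [0, -0.7, 0.3], "turn": 0, "gripper": -1},
  ],
)

```text
time_s: 17.5
ee_pos: [489.4, -1.5, 159.4]
orientation: [[-0.236, 0.972, -0.0], [0.972, 0.236, -0.0], [-0.0, -0.0, -1.0]]
wrist_force: [0.5, 0.1, -0.1]
opening: -0.002
grip_force: 0.6
```

Run:
```python
from h import *
casepos()
```

```text
17.5 case x,y,z 24.8 -3.2 159.4 [ 0.5  0.1 -0.1]
```

jog_arm(
  commands=[
    {"delta_pos": [0, -0.7, 0.4], "turn": 0, "gripper": -1},
    {"delta_pos": [0, -0.7, 0.5], "turn": 0, "gripper": -1},
    {"delta_pos": [0, -0.7, 0.5], "turn": 0, "gripper": -1},
    {"delta_pos": [0, -0.6, 0.6], "turn": 0, "gripper": -1},
    {"delta_pos": [0, -0.6, 0.6], "turn": 0, "gripper": -1},
    {"delta_pos": [0, -0.5, 0.6], "turn": 0, "gripper": -1},
    {"delta_pos": [0, -0.5, 0.6], "turn": 0, "gripper": -1},
  ],
)

```text
time_s: 18.08
ee_pos: [447.6, -11.5, 121.0]
orientation: [[-0.236, 0.972, -0.001], [0.972, 0.236, 0.0], [0.0, -0.001, -1.0]]
wrist_force: [0.5, -0.2, 0.4]
opening: -0.002
grip_force: 0.3
```

Run:
```python
from h import *
casepos()
c=cam('scene'); save(c,'lid.png',(230,130,390,260),4)
W=world(c); a=np.radians(13.7); X=np.array([np.cos(a),np.sin(a)]); D=W[...,:2]-[464.6,-4.3]; x=D@X; y=D@[-X[1],X[0]]; z=W[...,2]
m=(y>35)&(y<70)&(z>40)&(z<160)&(abs(x)<110)
for x0 in range(-60,110,15):
    k=m&(abs(x-x0)<4); print(x0,k.sum(),np.median(z[k]).round(1) if k.any() else '')
```

```text
18.08 case x,y,z -18.2 -3.0 121.0 [ 0.5 -0.2  0.4]
-60 0 
-45 14 104.9
-30 29 101.2
-15 33 96.8
0 28 92.0
15 32 87.1
30 32 82.3
45 30 77.8
60 38 72.8
75 17 67.7
90 0 
105 0
```

View pics/lid.png

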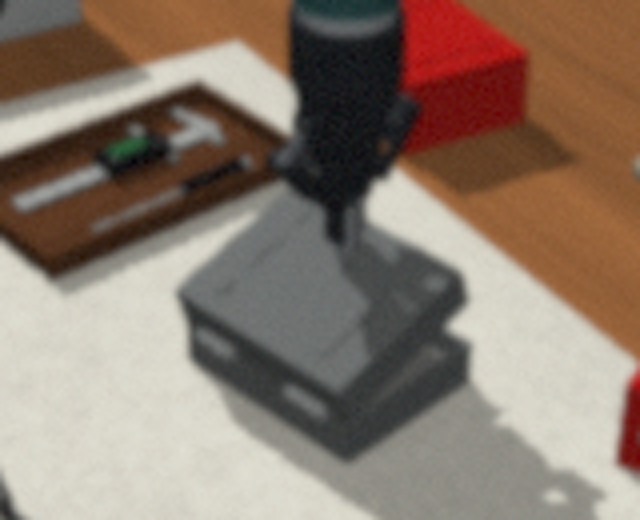

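The lid is tilted about 0.31 rad, with the finger resting near its free edge at crop (350,235). Its outer face slopes evenly.

jog_arm(
  commands=[
    {"delta_pos": [0, -0.3, 0.3], "turn": 0, "gripper": -1},
    {"delta_pos": [0, -0.3, 0.4], "turn": 0, "gripper": -1},
    {"delta_pos": [0, -0.3, 0.4], "turn": 0, "gripper": -1},
    {"delta_pos": [0, -0.2, 0.4], "turn": 0, "gripper": -1},
    {"delta_pos": [0, -0.2, 0.4], "turn": 0, "gripper": -1},
    {"delta_pos": [0, -0.1, 0.3], "turn": 0, "gripper": -1},
    {"delta_pos": [0, 0, 0], "turn": 0, "gripper": -1},
    {"delta_pos": [0, 0, 0], "turn": 0, "gripper": -1},
  ],
)

```text
time_s: 18.8
ee_pos: [434.5, -14.7, 99.5]
orientation: [[-0.236, 0.972, -0.001], [0.972, 0.236, 0.0], [0.0, -0.001, -1.0]]
wrist_force: [0.2, -1.4, 0.3]
opening: 0.001
grip_force: 0.0
```

jog_arm(
  commands=[
    {"delta_pos": [0, -0.1, 0.2], "turn": 0, "gripper": -1},
    {"delta_pos": [0, 0, 0.2], "turn": 0, "gripper": -1},
    {"delta_pos": [0, 0, 0.1], "turn": 0, "gripper": -1},
    {"delta_pos": [0, 0, 0], "turn": 0, "gripper": -1},
  ],
)

```text
time_s: 19.13
ee_pos: [433.7, -15.0, 94.6]
orientation: [[-0.236, 0.972, -0.0], [0.972, 0.236, 0.0], [0.0, -0.0, -1.0]]
wrist_force: [0.1, 0.2, 0.5]
opening: -0.001
grip_force: 0.0
```

jog_arm(
  commands=[
    {"delta_pos": [0, 0, 0.1], "turn": 0, "gripper": -1},
    {"delta_pos": [0, 0, 0.05], "turn": 0, "gripper": -1},
    {"delta_pos": [0, 0, 0], "turn": 0, "gripper": -1},
  ],
)

```text
time_s: 19.38
ee_pos: [433.8, -15.0, 93.2]
orientation: [[-0.236, 0.972, -0.0], [0.972, 0.236, 0.0], [0.0, -0.0, -1.0]]
wrist_force: [-0.3, -0.5, -0.5]
opening: 0.002
grip_force: 0.0
```

jog_arm(
  commands=[
    {"delta_pos": [0, 0, 0.05], "turn": 0, "gripper": -1},
    {"delta_pos": [0, 0, 0.05], "turn": 0, "gripper": -1},
    {"delta_pos": [0, 0, 0], "turn": 0, "gripper": -1},
  ],
)

```text
time_s: 19.63
ee_pos: [433.8, -15.0, 92.2]
orientation: [[-0.236, 0.972, -0.0], [0.972, 0.236, 0.0], [0.0, -0.0, -1.0]]
wrist_force: [0.2, -0.3, -1.3]
opening: 0.0
grip_force: 0.0
```

```bash
cat > gap.py <<'E'
from h import *
casepos()
c=cam('scene'); W=world(c); a=np.radians(13.7); X=np.array([np.cos(a),np.sin(a)]); D=W[...,:2]-[464.6,-4.3]; x=D@X; y=D@[-X[1],X[0]]; z=W[...,2]
m=(abs(y)<72)&(abs(y+3)>28)&(z>60)&(z<90)&(abs(x)<58)
A=np.c_[x[m],y[m],np.ones(m.sum())]; s=np.linalg.lstsq(A,z[m],rcond=None)[0]
k=abs(A@s-z[m])<4; s=np.linalg.lstsq(A[k],z[m][k],rcond=None)[0]; print('lid plane dz/dx,dz/dy,z0',s.round(4),k.sum(),'front z',(s[2]-62*s[0]).round(1))
E
python3 gap.py
```

```text
19.63 case x,y,z -32.4 -3.1 92.2 [ 0.2 -0.3 -1.3]
lid plane dz/dx,dz/dy,z0 [-4.30000e-03 -1.90000e-03  7.08627e+01] 761 front z 71.1
```

jog_arm(
  commands=[
    {"delta_pos": [0, 0, 0.05], "turn": 0, "gripper": -1},
    {"delta_pos": [0, 0, 0.05], "turn": 0, "gripper": -1},
    {"delta_pos": [0, 0, 0], "turn": 0, "gripper": -1},
  ],
)

```text
time_s: 19.93
ee_pos: [434.0, -15.0, 92.0]
orientation: [[-0.236, 0.972, 0.0], [0.972, 0.236, -0.0], [-0.0, 0.0, -1.0]]
wrist_force: [-1.9, -0.3, 5.5]
opening: 0.005
grip_force: 3.0
```

jog_arm(
  commands=[
    {"delta_pos": [0, 0, 0.03], "turn": 0, "gripper": -1},
    {"delta_pos": [0, 0, 0], "turn": 0, "gripper": -1},
  ],
)

```text
time_s: 20.1
ee_pos: [434.0, -15.0, 91.9]
orientation: [[-0.236, 0.972, 0.0], [0.972, 0.236, -0.0], [-0.0, 0.0, -1.0]]
wrist_force: [-2.9, 0.7, 8.8]
opening: 0.002
grip_force: 4.1
```

jog_arm(
  commands=[
    {"delta_pos": [0, 0, -0.2], "turn": 0, "gripper": -1},
    {"delta_pos": [0, 0, -1], "turn": 0, "gripper": -1},
    {"delta_pos": [0, 0, -3], "turn": 0, "gripper": -1},
    {"delta_pos": [0, 0, -4], "turn": 0, "gripper": -1},
    {"delta_pos": [0, 0, -4], "turn": 0, "gripper": -1},
    {"delta_pos": [0, 0, 0], "turn": 0, "gripper": -1},
    {"delta_pos": [0, 0, 0], "turn": 0, "gripper": -1},
  ],
)

```text
time_s: 20.68
ee_pos: [436.4, -15.5, 216.5]
orientation: [[-0.236, 0.972, 0.007], [0.972, 0.236, -0.001], [-0.003, 0.007, -1.0]]
wrist_force: [-0.3, -0.6, -1.2]
opening: 0.004
grip_force: 0.0
```

```bash
python3 gap.py; python3 -c "
from h import *
print(manip.job_done())"
```

```text
20.68 case x,y,z -30.0 -4.2 216.5 [-0.3 -0.6 -1.2]
lid plane dz/dx,dz/dy,z0 [-1.00000e-03 -1.50000e-03  7.08042e+01] 778 front z 70.9
the job is handed in; nothing more can be done
None
```

The calliper lies flat in the tray beside the screwdriver, the watch is fully down in the recess, and the lid is shut level, closed with under 9 N; the job was handed in at about 21 s of the 66 s allowed.

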